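Point out the next stone and its lap

TASK

Show the apprentice the next job by pointing, without touching anything: first bring the fingertips one to three centimetres straight above the middle of the long narrow stone in the stone tray and keep them still there for two seconds. Then point in the same way at the middle of the lap that stands open on its pedestal, not the one inside the splash bowl, and finish while still pointing there. Do not lower the fingers over any other stone or over the other lap.

Things in the scene. Friction and masses are not known exactly. Their poses are not given: they have to be found in the camera images.
- long_stone_top (a point): The long narrow stone: 36 x 16 mm, 12 mm high, with stepped facets, the only one clearly longer than wide. It lies flat and loose in one of the six cells of the stone tray. This point is the middle of its flat top, about 16 mm above the bench; z is up.
- round_stone_top (a point): Round stone, 22 mm across, 13 mm high, loose in a cell of the tray: not to be pointed at. This point is the middle of its top; z is up.
- small_round_stone_top (a point): Smaller round stone, 18 mm across, 11 mm high, loose in a cell of the tray: not to be pointed at. This point is the middle of its top; z is up.
- square_stone_top (a point): Square stone, 20 x 20 mm, 12 mm high, loose in a cell of the tray: not to be pointed at. This point is the middle of its top; z is up.
- six_sided_stone_top (a point): Six-sided stone, 23 mm over its corners, 12 mm high, loose in a cell of the tray: not to be pointed at. This point is the middle of its top; z is up.
- three_sided_stone_top (a point): Three-sided stone, about 22 mm across, 12 mm high, loose in a cell of the tray: not to be pointed at. This point is the middle of its top; z is up.
- tray: Stone tray: white plastic, fixed to the bench, 118 mm (its x) by 172 mm (its y), 18 mm high, 4 mm walls and floor, two rows of three cells, one stone in each (cell centres at x = -29 or 29 mm and y = -56, 0 or 56 mm in its frame). All six stones are of the same green glassy material. Origin: the middle of its underside.
- open_lap_centre (a point): Middle of the upper face of the open lap: a flat copper disc 204 mm across, 10 mm thick, level, standing still with nothing round it on a blue motor pedestal 132 mm across. Its face is 140 mm above the bench, this point lies on the face, nothing stands up from it; z is up.
- pedestal: The machine that carries the open lap, fixed to the bench, on the left or the right of the tray. Origin: on the bench under the middle of the lap. An aluminium mast 58 mm across with a brass cap, 168 mm high, stands at x = 155, y = -75 mm in its frame; x points away from the robot, within 0.3 rad.
- bowl_lap_centre (a point): Middle of the face of the other lap (steel, 200 mm across, 76 mm above the bench, with a brass nut on it up to 98 mm): not to be pointed at.
- bowl_machine: The machine with the blue splash bowl round its lap, fixed to the bench on the other side of the tray: bowl 300 mm across, rim 125 mm high. Origin: on the bench under the middle of its lap. A mast like the other, 168 mm high, stands at x = 190, y = 75 mm in its frame, and a low round black hand rest, 140 mm across and 62 mm high, at x = 255, y = -45 mm.
- handpiece_mid (a point): Bystander beyond the tray: a loose aluminium and brass facet handpiece standing on three feet, about 120 x 115 mm, 95 mm high. This point is near its middle, 40 mm up.
- dop_block: Bystander beyond the tray, left of the handpiece: wooden block 44 x 150 x 24 mm with six brass dops standing in it, 56 mm high in all. Origin: the middle of its underside.
- oil_bottle: Bystander on the near right of the tray: loose white plastic bottle 44 mm across, 95 mm high. Origin: the middle of its underside.

How it is judged:
By the outcome, as a careful person would: the job done as asked, in the order asked, and still so for the second after the job is handed in, with the robot touching nothing.
It also fails if it takes over 45 s, if anything falls off the work surface, if the arm or the gripper's body presses on something with over 40 N, if the wrist force passes 120 N, or if a joint passes its speed limit or range.

ROBOT

A 6-joint arm with a two-finger parallel gripper is mounted at the origin on the work surface. World frame = base frame: x ahead of the robot, y to its left, z up, the work surface at z = 0. Lengths are in m, angles in rad, forces in N, time in s.
With the tool pointing down it reaches from about 0.35 to 0.775 m from the base axis. Payload 5.5 kg.
Tool frame: the origin (TCP) lies midway between the tips of the shut fingers; the grasp point (between the pads) lies grasp_offset behind it (grasp_offset is the distance from the TCP to the grasp point, in m); z points along the fingers, y is the line along which they close (so a half turn about z gives the same grasp; the last joint's range is limited). The gripper opens to 85 mm and grips with 20 to 120 N. Pads are 22 mm wide; open, the fingers measure 114 mm over their backs; the gripper's body (76 mm by 85 mm) begins 54 mm behind the grasp point. The pads swing forward as they close: fully open they stand 13 mm farther back than shut.
Start: joints at [-1.416, 0.313, 0.046, 1.304, 0, 1.431], TCP at [0.167, -0.55, 0.231] pointing down, gripper open.
Joint ranges: [-2.76, 2.76], [-0.86, 1.69], [-1.03, 1.26], [-2.2, 2.34], [-1.47, 1.5], [-3.14, 3.14]. Speed limits (rad/s): [2.57, 2.57, 3.14, 3.14, 3.14, 3.14].

INTERFACE

Orientations are given as a unit quaternion [w, x, y, z].
In Python, from workcell import * gives the robot as it stands.
- The arm moves only by the tool step_arm, never from a script. Its argument "deltas" is a list of rows, each a list of 7 numbers: the shift along the world's x, y, z in mm, then the turn, a rotation vector about the world's x, y, z in degrees, then the gripper's target within -1 to 1 (fully open at 1, half-way at 0, shut at -1). A call has 1 to 5 rows; each row shifts and turns the commanded pose from where the row before left it; what a row does not reach is not made up. A row lasts 1/10 s, in which the tool goes at most 50 mm and 8.59 degrees, less where a joint would pass 70% of its speed; a pose out of reach is approached as far as the arm can. A call is refused whole if a number of a shift passes 50 or a number of a turn 8.59, either way. A call with a gripper value outside its range is refused whole. The fingers move at their own pace and stop on an object; "newtons" is the grip in N (left out, the last holds). Time passes only in rows, so rows that do not move let the fingers close. It gives the time, the measured TCP pose, the force, the opening and the grip force at its end, in the units of the state.
- get_state(): the state, without advancing time (a new reading comes with each control period).
- read_camera(name): name is "scene" or "top"; returns a dict with "image" (420x560x3 uint8, red, green, blue), "z_map" (420x560 float32, m along the optical axis (not along the pixel's ray), 0 where there is no reading), "K" (3x3 intrinsics, pixels), "dist_coeffs" ([k1, k2, p1, p2, k3] as OpenCV has them; the pictures are not rectified), "world_from_camera" (4x4, takes a point from camera to world coordinates). Camera axes: x right, y down, z forward; pixel columns grow to the right and rows downward; lengths in m; the calibration is good to about 2 mm. A picture is of the moment at which its call begins.
- hand_in(): hands the job in; it is judged then, once.
The state is a dict: "clock": time; "joint_pos": joint angles; "qvel": joint speeds; "tau": joint torques, N m; "tcp_pos": TCP position; "orientation": TCP orientation; "wrist_force": force on the tool from outside, world axes, zero at the start; "ft_torque": the same for the moment, N m; "finger_gap": finger opening in m; "grip_force": force on a finger pad.
Only numpy, scipy, OpenCV 4.12 (cv2) and the standard library are available. Lean on these libraries where they do the work, as an engineer would, in place of code of your own. Each camera call takes 0.05 s, during which the arm holds its last target. There are 200 camera calls.

## Working session

There is one attempt and no reset: what is moved stays moved. The work goes in short steps, Python scripts to look and compute and a tool call to move; the robot and the scene stay as the last step left them, time stands still between calls to the robot, and variables do not carry over. Pictures are saved under pics/ and viewed, at most 10 in all, crops included, and the job is handed in when it is done.

Besides the shell and the picture viewer there is one more tool, called after "Emit:" in YAML: its name, and indented under it one key for each argument. step_arm: Moves the arm, as the interface text tells. Its arguments: {"type":"object","properties":{"deltas":{"type":"array","items":{"type":"array","items":{"type":"number"}}},"newtons":{"type":"number"}},"required":["deltas"]}

```bash
mkdir -p pics; cat > h.py <<'E'
from workcell import *
import numpy as np, cv2
def cloud(c):
    h,w=c["z_map"].shape
    u,v=np.meshgrid(np.arange(w),np.arange(h))
    p=cv2.undistortPoints(np.stack([u,v],-1).reshape(-1,1,2).astype(np.float64),c["K"],np.array(c["dist_coeffs"])).reshape(h,w,2)
    z=c["z_map"]; P=np.dstack([p[...,0]*z,p[...,1]*z,z])
    T=np.array(c["world_from_camera"]); W=P@T[:3,:3].T+T[:3,3]; W[z==0]=np.nan
    return W
E
python3 - <<'E'
from h import *
s=get_state(); print(s["clock"],s["tcp_pos"],s["orientation"],s["finger_gap"])
for n in("top","scene"):
    c=read_camera(n); cv2.imwrite(f"pics/{n}.png",c["image"][...,::-1]); np.savez(f"{n}.npz",W=cloud(c),**c)
    print(n,c["world_from_camera"][:3,3])
E
```

```text
0.0 [ 0.16698018 -0.54967953  0.23041054] [-9.15887624e-04  9.89153673e-01  1.46881492e-01 -1.17595362e-06] 0.08521363320701857
top [ 0.47060237 -0.01510536  1.04934865]
scene [ 1.20072355 -0.5809314   0.67347354]
```

View pics/top.png

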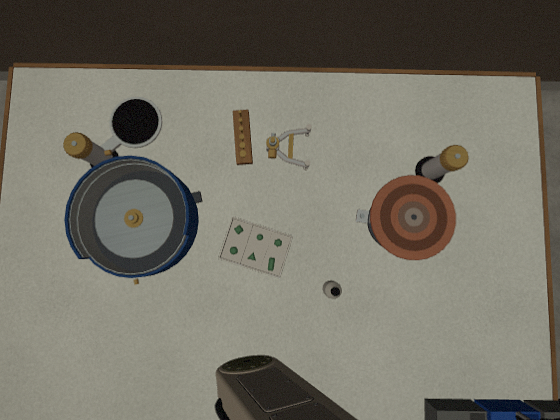

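View pics/scene.png

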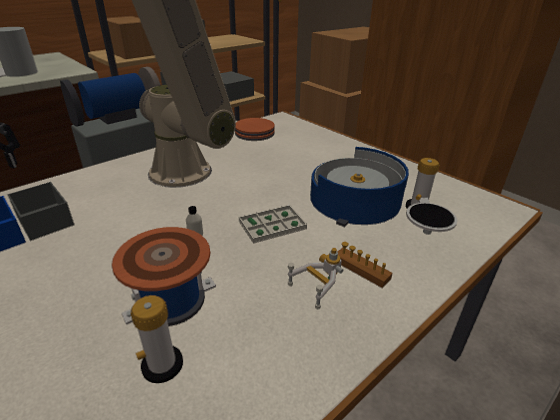

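The top view shows the open copper lap on the right at about (413,217), the bowl on the left at (132,217) and the tray at (256,247). The long stone is at (271,264). The scene view agrees, with the copper lap at (161,256) and the tray at (272,223).

```bash
python3 - <<'E'
from h import *
def proj(d,p):
    T=np.linalg.inv(d["world_from_camera"]); return cv2.projectPoints(np.array([p],float),cv2.Rodrigues(T[:3,:3])[0],T[:3,3],d["K"],d["dist_coeffs"])[0].ravel()
for n in("top","scene"):
    d=np.load(n+".npz"); W=d["W"]; im=d["image"].astype(int)
    r,g,b=im[...,0],im[...,1],im[...,2]
    m=((g>r*1.3)&(g>b*1.15)&(g>40)).astype(np.uint8)
    k,l,st,ce=cv2.connectedComponentsWithStats(m)
    for i in range(1,k):
        if st[i,4]<12: continue
        q=W[l==i]; rc=cv2.minAreaRect(np.argwhere(l==i)[:,::-1].astype(np.float32))
        print(n,ce[i].round(1),st[i,4],"med",np.nanmedian(q,0).round(4),"zmax",np.nanmax(q[:,2]).round(4),np.round(rc[1],1),round(rc[2]))
    # lap: high plane of lap
    zz=W[...,2]; 
    L=(zz>.13)&(zz<.15)&(r>b*1.15)&(W[...,1]<-.15)&(W[...,0]>.3)
    k,l,st,ce=cv2.connectedComponentsWithStats(L.astype(np.uint8)); i=1+np.argmax(st[1:,4]); q=W[l==i]
    c,rad=cv2.minEnclosingCircle(q[:,:2].astype(np.float32))
    print(n,"lap",st[i],"z",np.nanmedian(q[:,2]).round(4),"mean",q.mean(0).round(4),"circ",np.round(c,4),round(rad,4), "px",proj(d,[*c,.14]))
    hi=(W[...,2]>.02)&(W[...,0]>.2)&(W[...,0]<.8)&(abs(W[...,1])<.6)
    k,l,st,ce=cv2.connectedComponentsWithStats(hi.astype(np.uint8))
    for i in range(1,k):
        if st[i,4]>60: q=W[l==i]; print(n,"obj",ce[i].round(),q.min(0).round(3),q.max(0).round(3))
d=np.load("top.npz"); cv2.imwrite("pics/crop.png",cv2.resize(d["image"][210:285,210:300,::-1],None,fx=8,fy=8,interpolation=cv2.INTER_CUBIC))
E
```

```text
top [238.4 229.2] 40 med [0.5309 0.0854 0.0156] zmax 0.0213 [5.8 6.4] 56
top [259.4 236.9] 25 med [0.5111 0.0289 0.0152] zmax 0.0209 [4. 5.] 90
top [277.5 242.4] 36 med [ 0.4986 -0.0207  0.016 ] zmax 0.0204 [5. 7.] 90
top [233.2 250. ] 39 med [0.4749 0.097  0.0173] zmax 0.0224 [6. 6.] 90
top [251.7 256.6] 25 med [0.4575 0.0464 0.0157] zmax 0.0191 [4.9 7.1] 45
top [270.9 263.6] 63 med [ 0.4403 -0.0045  0.0155] zmax 0.0207 [ 5.1 11.6] 8
top lap [ 370  175   86   85 5672] z 0.1415 mean [ 0.5602 -0.3386  0.1415] circ [ 0.5614 -0.3404] 0.103 px [413.27126516 216.78414116]
top obj [116. 192.] [0.402 0.195 0.02 ] [0.8   0.495 0.172]
top obj [243. 146.] [0.708 0.055 0.02 ] [0.8   0.104 0.062]
top obj [286. 147.] [ 0.697 -0.103  0.027] [0.8   0.015 0.1  ]
top obj [417. 209.] [ 0.462 -0.472  0.02 ] [ 0.731 -0.238  0.173]
top obj [134. 218.] [0.452 0.246 0.067] [0.648 0.445 0.103]
top obj [332. 289.] [ 0.359 -0.183  0.02 ] [ 0.403 -0.141  0.099]
top obj [272. 392.] [ 0.2   -0.12   0.184] [0.268 0.101 0.547]
scene [284.5 213.4] 21 med [0.4791 0.0943 0.0164] zmax 0.0204 [4.2 4.2] 45
scene [268.2 217.2] 18 med [0.4574 0.0443 0.0144] zmax 0.017 [4. 5.] 90
scene [251.7 220.9] 32 med [ 0.4429 -0.0062  0.014 ] zmax 0.0187 [8.5 3.5] 45
scene [294.4 223. ] 27 med [0.5341 0.083  0.014 ] zmax 0.0175 [4. 6.] 90
scene [275.5 227.6] 18 med [0.5134 0.0257 0.0136] zmax 0.0172 [5. 3.] 0
scene [259.5 232. ] 26 med [ 0.5014 -0.0235  0.0145] zmax 0.0173 [4. 5.] 90
scene lap [ 111  227   99   64 4859] z 0.1403 mean [ 0.5704 -0.3465  0.1402] circ [ 0.5608 -0.3396] 0.1031 px [161.5761094  254.34028007]
scene obj [191.  68.] [ 0.2   -0.147  0.171] [0.272 0.1   0.591]
scene obj [360. 185.] [0.403 0.192 0.02 ] [0.702 0.498 0.128]
scene obj [423. 191.] [0.687 0.293 0.021] [0.8   0.491 0.169]
scene obj [162. 281.] [ 0.367 -0.475  0.02 ] [ 0.734 -0.141  0.169]
scene obj [332. 264.] [ 0.697 -0.101  0.02 ] [0.8   0.103 0.097]
```

View pics/crop.png

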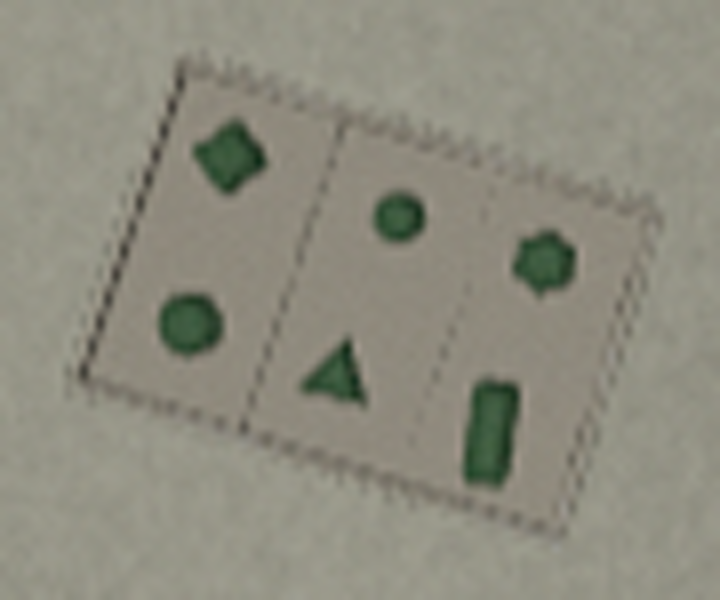

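The crop puts the long stone at crop (491,433), which is full-image (271.4,264). Both views agree on its position, about (0.4415, -0.005, 0.015), and on the lap's, (0.561, -0.340, 0.140).

I'll travel at height with the fingers shut.

Emit:
step_arm:
  deltas:
    - [10,18,0,0,0,0,-1]
    - [18,36,0,0,0,0,-1]
    - [18,36,0,0,0,0,-1]
    - [18,36,0,0,0,0,-1]
    - [18,36,0,0,0,0,-1]

```text
clock: 0.6
tcp_pos: [0.2493, -0.3865, 0.2308]
orientation: [-0.0, 0.989, 0.147, -0.0]
wrist_force: [0.2, 0.0, 0.7]
finger_gap: 0.0121
grip_force: 0.0
```

Emit:
step_arm:
  deltas:
    - [18,36,0,0,0,0,-1]
    - [18,36,0,0,0,0,-1]
    - [18,36,0,0,0,0,-1]
    - [18,36,0,0,0,0,-1]
    - [18,36,0,0,0,0,-1]

```text
clock: 1.1
tcp_pos: [0.3393, -0.2066, 0.2311]
orientation: [-0.0, 0.989, 0.147, -0.0]
wrist_force: [0.6, -0.9, 0.4]
finger_gap: 0.0
grip_force: 0.0
```

Emit:
step_arm:
  deltas:
    - [18,36,0,0,0,0,-1]
    - [18,36,0,0,0,0,-1]
    - [18,36,0,0,0,0,-1]
    - [18,36,0,0,0,0,-1]
    - [12,22,0,0,0,0,-1]

```text
clock: 1.6
tcp_pos: [0.4235, -0.0398, 0.2311]
orientation: [-0.0, 0.989, 0.148, -0.0]
wrist_force: [-0.3, -0.8, -0.5]
finger_gap: 0.0002
grip_force: 0.0
```

Emit:
step_arm:
  deltas:
    - [18,36,0,0,0,0,-1]
    - [0,0,0,0,0,0,-1]
    - [0,0,-30,0,0,0,-1]
    - [0,0,-30,0,0,0,-1]
    - [0,0,-30,0,0,0,-1]

```text
clock: 2.1
tcp_pos: [0.4407, -0.0066, 0.1403]
orientation: [0.0, 0.989, 0.147, 0.0]
wrist_force: [0.5, -0.3, -0.7]
finger_gap: 0.0003
grip_force: 0.0
```

Emit:
step_arm:
  deltas:
    - [0,0,-30,0,0,0,-1]
    - [0,0,-25,0,0,0,-1]
    - [0,0,0,0,0,0,-1]
    - [0,0,0,0,0,0,-1]
    - [0,0,0,0,0,0,-1]

```text
clock: 2.6
tcp_pos: [0.442, -0.0067, 0.0877]
orientation: [0.0, 0.989, 0.147, 0.001]
wrist_force: [-0.5, -0.2, -0.2]
finger_gap: -0.0
grip_force: 0.0
```

Emit:
step_arm:
  deltas:
    - [0,1,-20,0,0,0,-1]
    - [0,0,-20,0,0,0,-1]
    - [0,0,-12,0,0,0,-1]
    - [0,0,0,0,0,0,-1]
    - [0,0,0,0,0,0,-1]

```text
clock: 3.1
tcp_pos: [0.442, -0.0054, 0.0355]
orientation: [0.0, 0.989, 0.147, 0.001]
wrist_force: [0.1, 0.2, -0.2]
finger_gap: -0.0004
grip_force: 0.0
```

```bash
python3 - <<'E'
from h import *
c=read_camera("scene"); s=get_state(); print(s["clock"],s["tcp_pos"],s["wrist_force"])
cv2.imwrite("pics/s2.png",cv2.resize(c["image"][140:260,190:340,::-1],None,fx=5,fy=5,interpolation=cv2.INTER_CUBIC))
T=np.linalg.inv(c["world_from_camera"]);r=cv2.Rodrigues(T[:3,:3])[0]
for p in ([.4415,-.0055,.016],s["tcp_pos"]): print((cv2.projectPoints(np.array([p],float),r,T[:3,3],c["K"],np.array(c["dist_coeffs"]))[0].ravel()-[190,140])*5)
E
```

```text
3.15 [ 0.44226067 -0.00550938  0.03566658] [-0.22063818 -1.03473713  0.07335515]
[308.03966541 400.91384754]
[307.95753016 374.13497554]
```

View pics/s2.png

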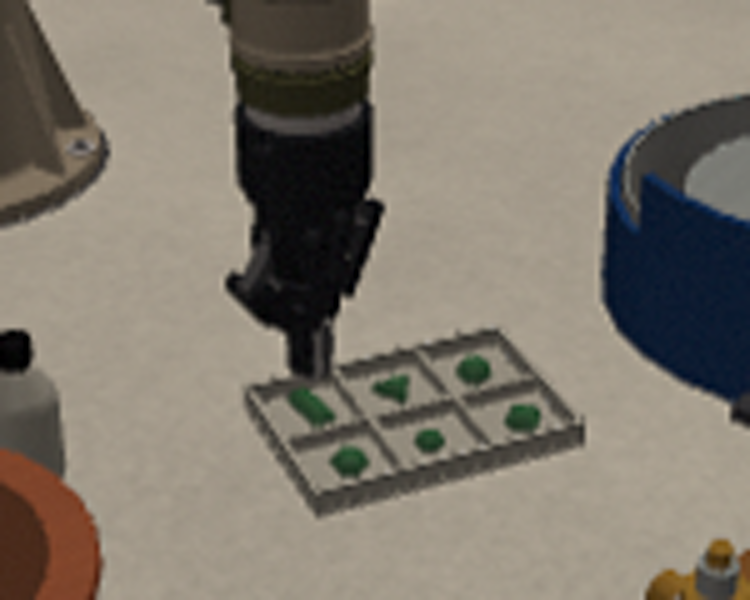

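The fingertips, at crop (310,375), are directly above the long stone at crop (311,405) with a gap of about 20 mm. I'll hold for 3 s.

Emit:
step_arm:
  deltas:
    - [0,0,0,0,0,0,-1]
    - [0,0,0,0,0,0,-1]
    - [0,0,0,0,0,0,-1]
    - [0,0,0,0,0,0,-1]
    - [0,0,0,0,0,0,-1]

```text
clock: 3.65
tcp_pos: [0.4411, -0.0052, 0.0344]
orientation: [0.0, 0.989, 0.147, 0.0]
wrist_force: [-0.1, 0.0, 0.0]
finger_gap: 0.0001
grip_force: 0.0
```

Emit:
step_arm:
  deltas:
    - [0,0,0,0,0,0,-1]
    - [0,0,0,0,0,0,-1]
    - [0,0,0,0,0,0,-1]
    - [0,0,0,0,0,0,-1]
    - [0,0,0,0,0,0,-1]

```text
clock: 4.15
tcp_pos: [0.441, -0.0052, 0.0343]
orientation: [0.0, 0.989, 0.147, -0.0]
wrist_force: [0.2, -0.0, 0.4]
finger_gap: 0.0002
grip_force: 0.0
```

Emit:
step_arm:
  deltas:
    - [0,0,0,0,0,0,-1]
    - [0,0,0,0,0,0,-1]
    - [0,0,0,0,0,0,-1]
    - [0,0,0,0,0,0,-1]
    - [0,0,0,0,0,0,-1]

```text
clock: 4.65
tcp_pos: [0.4411, -0.0052, 0.0343]
orientation: [0.0, 0.989, 0.147, 0.0]
wrist_force: [-0.2, 0.2, 0.7]
finger_gap: 0.0002
grip_force: 0.0
```

Emit:
step_arm:
  deltas:
    - [0,0,0,0,0,0,-1]
    - [0,0,0,0,0,0,-1]
    - [0,0,0,0,0,0,-1]
    - [0,0,0,0,0,0,-1]
    - [0,0,0,0,0,0,-1]

```text
clock: 5.15
tcp_pos: [0.4411, -0.0052, 0.0343]
orientation: [0.0, 0.989, 0.147, 0.0]
wrist_force: [-0.2, -0.3, 0.0]
finger_gap: 0.0001
grip_force: 0.0
```

Emit:
step_arm:
  deltas:
    - [0,0,0,0,0,0,-1]
    - [0,0,0,0,0,0,-1]
    - [0,0,0,0,0,0,-1]
    - [0,0,0,0,0,0,-1]
    - [0,0,0,0,0,0,-1]

```text
clock: 5.65
tcp_pos: [0.441, -0.0052, 0.0343]
orientation: [0.0, 0.989, 0.147, -0.0]
wrist_force: [-0.2, 0.4, -0.0]
finger_gap: -0.0001
grip_force: 0.0
```

Emit:
step_arm:
  deltas:
    - [0,0,0,0,0,0,-1]
    - [0,0,0,0,0,0,-1]
    - [0,0,0,0,0,0,-1]
    - [0,0,0,0,0,0,-1]
    - [0,0,0,0,0,0,-1]

```text
clock: 6.15
tcp_pos: [0.4411, -0.0052, 0.0343]
orientation: [0.0, 0.989, 0.147, -0.0]
wrist_force: [-0.2, -1.1, -1.1]
finger_gap: -0.0004
grip_force: 0.0
```

Emit:
step_arm:
  deltas:
    - [0,0,20,0,0,0,-1]
    - [0,0,40,0,0,0,-1]
    - [0,0,40,0,0,0,-1]
    - [0,0,40,0,0,0,-1]
    - [0,0,40,0,0,0,-1]

```text
clock: 6.65
tcp_pos: [0.4407, -0.0052, 0.216]
orientation: [0.0, 0.989, 0.147, 0.0]
wrist_force: [0.7, 0.2, -0.2]
finger_gap: -0.0002
grip_force: 0.0
```

Emit:
step_arm:
  deltas:
    - [6,-17,10,0,0,0,-1]
    - [12,-34,0,0,0,0,-1]
    - [12,-34,0,0,0,0,-1]
    - [12,-34,0,0,0,0,-1]
    - [12,-34,0,0,0,0,-1]

```text
clock: 7.15
tcp_pos: [0.4954, -0.1596, 0.2244]
orientation: [0.0, 0.989, 0.147, 0.0]
wrist_force: [0.5, 0.4, -1.0]
finger_gap: 0.0
grip_force: 0.0
```

Emit:
step_arm:
  deltas:
    - [12,-34,0,0,0,0,-1]
    - [12,-34,0,0,0,0,-1]
    - [12,-34,0,0,0,0,-1]
    - [12,-34,0,0,0,0,-1]
    - [12,-34,0,0,0,0,-1]

```text
clock: 7.65
tcp_pos: [0.5553, -0.3296, 0.224]
orientation: [-0.0, 0.989, 0.147, -0.0]
wrist_force: [0.5, -0.4, 0.9]
finger_gap: 0.0
grip_force: 0.0
```

Emit:
step_arm:
  deltas:
    - [6,-12,0,0,0,0,-1]
    - [0,0,0,0,0,0,-1]
    - [0,0,0,0,0,0,-1]
    - [0,0,0,0,0,0,-1]
    - [0,0,0,0,0,0,-1]

```text
clock: 8.15
tcp_pos: [0.5609, -0.3391, 0.2248]
orientation: [0.0, 0.989, 0.147, 0.0]
wrist_force: [0.6, -0.1, 0.7]
finger_gap: 0.0002
grip_force: 0.0
```

Emit:
step_arm:
  deltas:
    - [0,-1,-15,0,0,0,-1]
    - [0,0,-20,0,0,0,-1]
    - [0,0,-15,0,0,0,-1]
    - [0,0,-10,0,0,0,-1]
    - [0,0,-4,0,0,0,-1]

```text
clock: 8.65
tcp_pos: [0.5606, -0.3403, 0.1595]
orientation: [-0.0, 0.989, 0.147, -0.0]
wrist_force: [0.4, -1.0, 0.4]
finger_gap: -0.0002
grip_force: 0.0
```

Emit:
step_arm:
  deltas:
    - [0,0,0,0,0,0,-1]
    - [0,0,0,0,0,0,-1]
    - [0,0,0,0,0,0,-1]
    - [0,0,0,0,0,0,-1]
    - [0,0,0,0,0,0,-1]

```text
clock: 9.15
tcp_pos: [0.5612, -0.3414, 0.1608]
orientation: [0.0, 0.989, 0.147, 0.0]
wrist_force: [0.5, 0.0, -0.3]
finger_gap: 0.0002
grip_force: 0.0
```

```bash
python3 - <<'E'
from h import *
c=read_camera("scene"); s=get_state(); print(s["clock"],s["tcp_pos"],s["wrist_force"])
cv2.imwrite("pics/s3.png",cv2.resize(c["image"][140:290,60:260,::-1],None,fx=4,fy=4,interpolation=cv2.INTER_CUBIC))
T=np.linalg.inv(c["world_from_camera"]);r=cv2.Rodrigues(T[:3,:3])[0]
for p in ([.561,-.340,.14],s["tcp_pos"]): print((cv2.projectPoints(np.array([p],float),r,T[:3,3],c["K"],np.array(c["dist_coeffs"]))[0].ravel()-[60,140])*4)
E
```

```text
9.2 [ 0.56118178 -0.34136891  0.16063208] [-0.09484682 -0.01790032  0.26936655]
[405.75921848 457.90755824]
[397.49153059 428.81444676]
```

View pics/s3.png

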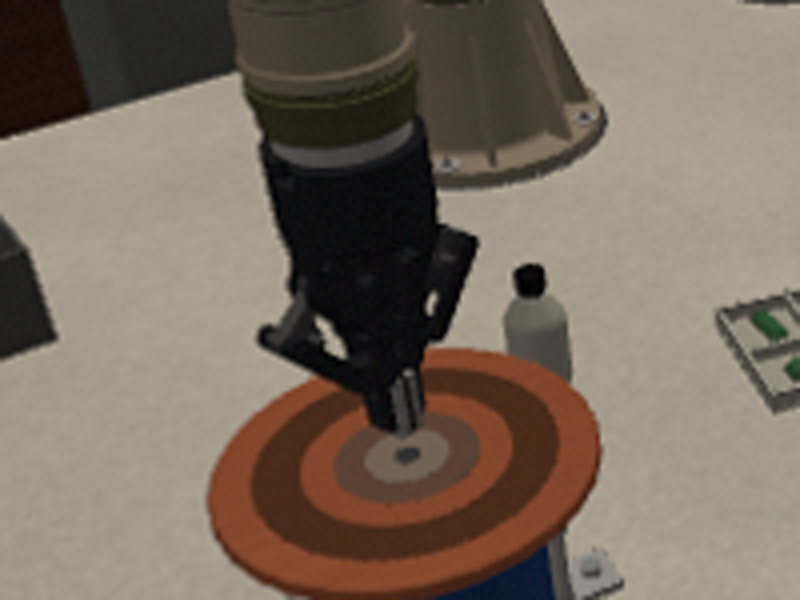

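The fingertips, at crop (400,433), are about 20 mm above the lap's centre mark at (407,455) and not touching it. I'll hold there too, then hand in.

Emit:
step_arm:
  deltas:
    - [0,1,0,0,0,0,-1]
    - [0,0,0,0,0,0,-1]
    - [0,0,0,0,0,0,-1]
    - [0,0,0,0,0,0,-1]
    - [0,0,0,0,0,0,-1]

```text
clock: 9.7
tcp_pos: [0.5611, -0.3402, 0.1603]
orientation: [0.0, 0.989, 0.147, -0.0]
wrist_force: [-0.7, 0.2, -0.2]
finger_gap: 0.0002
grip_force: 0.0
```

Emit:
step_arm:
  deltas:
    - [0,0,0,0,0,0,-1]
    - [0,0,0,0,0,0,-1]
    - [0,0,0,0,0,0,-1]
    - [0,0,0,0,0,0,-1]
    - [0,0,0,0,0,0,-1]

```text
clock: 10.2
tcp_pos: [0.5611, -0.3403, 0.1603]
orientation: [0.0, 0.989, 0.147, 0.0]
wrist_force: [0.4, -0.0, -0.2]
finger_gap: -0.0001
grip_force: 0.0
```

Emit:
step_arm:
  deltas:
    - [0,0,0,0,0,0,-1]
    - [0,0,0,0,0,0,-1]
    - [0,0,0,0,0,0,-1]
    - [0,0,0,0,0,0,-1]
    - [0,0,0,0,0,0,-1]

```text
clock: 10.7
tcp_pos: [0.5611, -0.3402, 0.1603]
orientation: [0.0, 0.989, 0.147, 0.0]
wrist_force: [-0.6, -0.1, 0.1]
finger_gap: -0.0001
grip_force: 0.0
```

Emit:
step_arm:
  deltas:
    - [0,0,0,0,0,0,-1]
    - [0,0,0,0,0,0,-1]
    - [0,0,0,0,0,0,-1]
    - [0,0,0,0,0,0,-1]
    - [0,0,0,0,0,0,-1]

```text
clock: 11.2
tcp_pos: [0.5611, -0.3402, 0.1603]
orientation: [0.0, 0.989, 0.147, -0.0]
wrist_force: [-0.3, -0.7, 0.2]
finger_gap: -0.0002
grip_force: 0.0
```

Emit:
step_arm:
  deltas:
    - [0,0,0,0,0,0,-1]
    - [0,0,0,0,0,0,-1]
    - [0,0,0,0,0,0,-1]
    - [0,0,0,0,0,0,-1]
    - [0,0,0,0,0,0,-1]

```text
clock: 11.7
tcp_pos: [0.561, -0.3402, 0.1603]
orientation: [0.0, 0.989, 0.147, -0.0]
wrist_force: [-0.3, 0.8, -0.9]
finger_gap: 0.0001
grip_force: 0.0
```

```bash
python3 -c "
from workcell import *
print(get_state()['tcp_pos']); print(hand_in())"
```

```text
[ 0.56104171 -0.34024428  0.16032103]
the job is handed in; nothing more can be done
None
```

I pointed at the long stone from about 2 cm above for 3 s, then at the middle of the open lap from the same height, and handed in at 11.7 s still pointing there, with no sign of contact in the force readings or pictures; no verdict was returned.

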